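# Fit the sprung guide bar into the tape stand

### The arm

A 7-joint arm with a two-finger parallel gripper is mounted at the origin on the work surface. World frame = base frame: x ahead of the robot, y to its left, z up, the work surface at z = 0. Lengths are in m, angles in degrees, forces in N, time in s.
With the tool pointing down it reaches from about 0.425 to 0.875 m from the base axis. Payload 4.7 kg.
Tool frame: the origin (TCP) lies at the very end of the fingers, on their centre line; the grasp point (between the pads) lies 19 mm behind it (env.grasp_offset is the distance from the TCP to the grasp point, in m); z points along the fingers, y is the line along which they close (so a half turn about z gives the same grasp; the last joint's range is limited). The gripper opens to 87 mm and grips with 3 to 60 N. Pads are 19 mm wide; open, the fingers measure 117 mm over their backs; the gripper's body (75 mm by 190 mm) begins 51 mm behind the grasp point.
Start: joints at [65.151, 18.392, -4.016, 83.108, 1.295, 78.541, -3.26], TCP at [0.281, -0.586, 0.223] pointing down, gripper open.
Joint ranges: [-163.93, 163.93], [-17.29, 119.83], [-79.2, 71.16], [3.27, 140.29], [-89.18, 269.18], [5.43, 117.66], [-154.24, 154.24]. Speed limits (degrees/s): [147.25, 147.25, 180, 180, 180, 180, 180].

### API

Orientations are given as [roll, pitch, yaw] about the fixed x, y, z axes, in that order (R = Rz(yaw) Ry(pitch) Rx(roll)).
In Python, from cell import env gives the robot as it stands. The module is installed in compiled form; this text tells all that it offers.
- The arm moves only by the tool drive_tool, never from a script. Its argument "moves" is one flat list of numbers, 5 for each row, row after row: the shift along the tool's x, y, z in units of 40 mm (1.0 is 40 mm), then the turn about the tool's z in units of 10 degrees (1.0 is 10 degrees), then the finger opening in mm, from 0 to 87. A call has 1 to 5 rows; each row is the pose to reach, as a shift and turn from the pose commanded when the call began, along the tool's axes at that moment; what a row does not reach only later rows make up. A row lasts 1/8 s, in which the tool goes at most 62.5 mm and 10.7 degrees, less where a joint would pass 70% of its speed; a pose out of reach is approached as far as the arm can. A call with a gripper value outside its range is refused whole. The fingers move at their own pace and stop on an object; "squeeze" is the grip in N (left out, the last holds). Time passes only in rows, so rows that repeat a pose let the fingers close. It gives the time, the measured TCP pose, the force, the opening and the grip force at its end, in the units of the state.
- env.get_obs(): the state, without advancing time (a new reading comes with each control period).
- env.read_camera(name): name is "scene" or "top" or "wrist"; returns (picture, depth): 400x640x3 uint8, red, green, blue; 400x640 float32, m along the optical axis (not along the pixel's ray), 0 where there is no reading.
- env.camera_model(name): a dict with "K" (3x3 intrinsics, pixels), "k1" (the pictures are not rectified: a ray, as slopes to the right and down, at radius r is drawn at 1 + k1 r^2 times it, then the intrinsics apply), "rvec" (rotation vector, rad) and "tvec" (3), from world to camera coordinates, as OpenCV has them; the wrist camera has in their place "tool_from_camera" (4x4, takes a point from camera to tool coordinates, whose origin is the TCP and whose axes are the flange's). Camera axes: x right, y down, z forward; pixel columns grow to the right and rows downward; lengths in m; the calibration is good to about 2 mm. A picture is of the moment at which its call begins: read the wrist's pose just before it. camera_model takes no time and is no camera call.
- env.sign_off(): hands the job in; it is judged then, once.
The state is a dict: "time_s": time; "qpos": joint angles; "joint_velocities": joint speeds; "effort": joint torques, N m; "tool_pos": TCP position; "tool_rot": TCP orientation; "force": force on the tool from outside, world axes, zero at the start; "wrist_torque": the same for the moment, N m; "grip_width": finger opening in m; "grasp_force": force on a finger pad.
Only numpy, scipy, OpenCV 4.12 (cv2) and the standard library are available. Lean on these libraries where they do the work, as an engineer would, in place of code of your own. Each camera call takes 0.05 s, during which the arm holds its last target. There are 200 camera calls.

### The job

Take the blue sprung guide bar from its rest and fit it between the two cheeks of the tape stand, its brass sprung pin in the pocket of the tall slotted cheek and its steel pin in the pocket of the low cheek, both fully home, then let go of it. Press it against the stand gently, never much harder than the spring needs (under 25 N), and leave the other things on the bench where they are.

Things in the scene. Friction and masses are not known exactly. Their poses are not given: they have to be found in the camera images.
- bar_mid (a point): centre of the sprung guide bar, a blue square bar 24 x 110 x 24 (x, y, z) with aluminium bands near its ends and a pin of diameter 8 on its long axis (y) at each end. At -y a fixed round-ended steel pin, tip 67 from the centre; at +y a sprung brass pin, flat tip (1 chamfer) 83 from the centre when free. z up. Grasp it across x at the middle. Mass 130 to 230 g
- pin (a joint): how far the sprung brass pin is pushed into the bar, m: 0 free, 0.022 at its end stop. Spring: 2 N at 0, plus 0.25 N per mm, 7.5 N at the end stop, beyond which the force climbs steeply. About 0.006 when the bar is properly fitted; 0.011 or more when only one end is in its pocket
- rest: fixed black rest on which the bar lies along y, bar centre 34 above the table: base 50 x 100, two blocks 50 x 14, 40 either side of the middle, tops 22 up under the bar, with lips 5 higher beside it (14 to 25 from the axis). Between the blocks fingers fit down both sides of the bar to 6 above the table. Origin under its centre
- stand_mid (a point): top centre of the base plate (110 x 240 in x, y; top 12 above the table) of the fixed blue and grey tape stand. y points from low to tall cheek, z up. Pockets in the two cheeks share one axis along y, above x = 0, 58 to 88 above this point: the cheeks are clamped at any height, not measured; feel (the pin springs out into its pocket) or look. Fitted, the bar's centre is at y = -4 on that axis
- tall_cheek (a point): point on the base plate's top under the inner face of the tall cheek (aluminium, 40 wide in x, at +65 in the stand's y). Its top is 66 above the pocket axis. A slot 12 wide, 3 deep, open at the top, runs down the face to the pocket: opening 12 x 12, its bottom 8 behind the face (5 behind the slot's floor). Slot and pocket end 6 below the pocket axis. Axes as the stand
- low_cheek (a point): point on the base plate's top under the inner face of the low cheek (aluminium, 40 wide in x, 16 thick, at -65 in the stand's y). Its top is 14 above the pocket axis; plain face with a square pocket 12 x 12, 6 deep. Outside each cheek a blue post, 82 to 96 from the stand's middle, rises to 72 above the table. Axes as the stand
- spare_mid (a point): centre of the plain grey spare bar (same body size, two fixed steel pins, no spring); not part of the job, leave it
- board: loose green circuit board 70 x 90 x 5 with parts on it, origin under its centre; bystander
- driver: screwdriver 170 long lying on the mat; bystander
- flux: small upright bottle, diameter 40, height 90, origin under its centre; bystander
- tape: roll of amber tape lying flat, outer diameter 64, height 19; bystander
- heatsink: aluminium block 40 x 50 x 25; bystander
- cup: white open cup, diameter 60, height 60; bystander
There are look-alikes about, which are no part of the job. Of the things shaped like the part that bears bar_mid, the blue one is meant.

How it is judged:
By the outcome, as a careful person would: the job done as asked, in the order asked, and still so for the second after the job is handed in, with the robot touching nothing.
It also fails if it takes over 72 s, if anything falls off the work surface, if the arm or the gripper's body presses on something with over 40 N, if the wrist force passes 120 N, or if a joint passes its speed limit or range.

## Working session

There is one attempt and no reset: what is moved stays moved. The work goes in short steps, Python scripts to look and compute and a tool call to move; the robot and the scene stay as the last step left them, time stands still between calls to the robot, and variables do not carry over. Pictures are saved under pics/ and viewed, at most 10 in all, crops included, and the job is handed in when it is done.

Besides the shell and the picture viewer there is one more tool, called after "Emit:" as name(argument=value, ...), one argument or row to a line, values as JSON. drive_tool: Moves the arm, as the interface text tells. Its arguments: {"type":"object","properties":{"moves":{"type":"array","items":{"type":"number"}},"squeeze":{"type":"number"}},"required":["moves"]}

```bash
mkdir -p pics
cat > h.py <<'E'
import numpy as np, cv2
from cell import env
from scipy.spatial.transform import Rotation as R
def T_wc(name,o=None):
    m=env.camera_model(name)
    if name=='wrist':
        T=np.eye(4);T[:3,:3]=R.from_euler('xyz',o['tool_rot'],degrees=True).as_matrix();T[:3,3]=o['tool_pos']
        return T@np.array(m['tool_from_camera'])
    T=np.eye(4);Rm=cv2.Rodrigues(np.array(m['rvec'],float))[0];T[:3,:3]=Rm.T;T[:3,3]=-Rm.T@np.array(m['tvec']).ravel();return T
def snap(name,fn):
    o=env.get_obs();p,d=env.read_camera(name);cv2.imwrite('pics/'+fn+'.png',p[:,:,::-1]);np.savez('pics/'+fn+'.npz',d=d,p=p,T=T_wc(name,o),K=np.array(env.camera_model(name)['K']),k1=env.camera_model(name)['k1']);return o
def px(fn,u,v,z=None,depth=None):
    f=np.load('pics/'+fn+'.npz');K=f['K'];k1=float(f['k1'])
    a=(u-K[0,2])/K[0,0];b=(v-K[1,2])/K[1,1];x,y=a,b
    for _ in range(20):
        s=1+k1*(x*x+y*y);x,y=a/s,b/s
    T=f['T'];r=T[:3,:3]@np.array([x,y,1.]);c=T[:3,3]
    if z is not None: return c+r*(z-c[2])/r[2]
    d=depth or f['d'][int(round(v)),int(round(u))]
    return c+r*d
def crop(fn,x0,y0,x1,y1,s,out):
    im=cv2.imread('pics/'+fn+'.png')[y0:y1,x0:x1];cv2.imwrite('pics/'+out+'.png',cv2.resize(im,None,fx=s,fy=s,interpolation=cv2.INTER_CUBIC))
E
python3 - <<'E'
from h import *
o=snap('top','top0');print(o);snap('scene','sc0')
E
```

```text
{'time_s': 0.0, 'qpos': array([65.152388  , 18.43833855, -4.01430516, 83.17680347,  1.29558917,
       78.54058377, -3.25969776]), 'joint_velocities': array([-0.04503381, -0.00941585,  0.00554686,  0.00228176,  0.0210721 ,
        0.08627231,  0.02899173]), 'effort': array([-6.21227045e-04, -4.91287494e+01, -4.03957972e-01, -3.12530351e+01,
       -6.37532445e-02,  4.37817222e-02,  1.97196414e-04]), 'tool_pos': array([ 0.28111543, -0.58543656,  0.22145287]), 'tool_rot': array([-1.79889548e+02,  6.82492547e-03,  2.56566664e+01]), 'force': array([-0.15094259, -0.42114365, -0.35248019]), 'wrist_torque': array([ 0.02140469, -0.00412881,  0.02737753]), 'grasp_force': 0.0, 'grip_width': 0.08677362984497565}
```

View pics/top0.png

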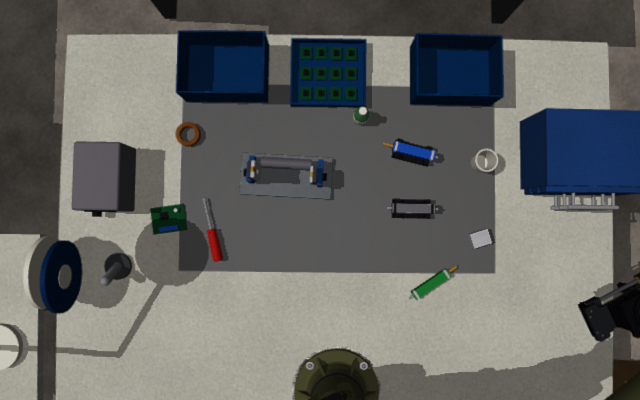

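View pics/sc0.png

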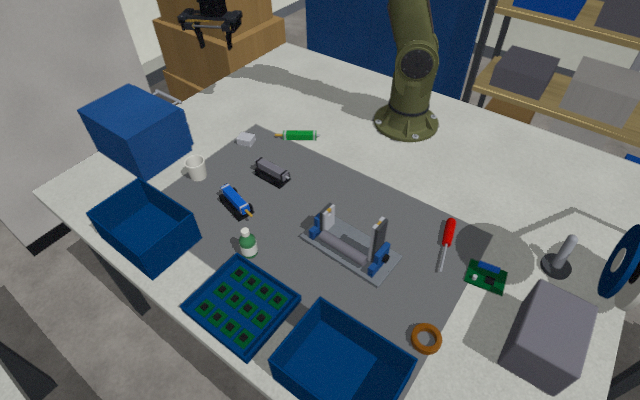

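Candidates: blue bar in its rest, top (413,152), with its brass pin at (388,145); grey spare at (413,208); green look-alike at (433,284). I choose the blue one. Stand at (287,175). Next is a close crop of the bar and the stand.

Run:
```python
from h import *
crop('top0',375,130,455,180,8,'a');crop('top0',230,145,345,205,7,'b')
a=cv2.imread('pics/a.png')[:300];b=cv2.imread('pics/b.png')[:, :]
a=cv2.imread('pics/top0.png')
A=cv2.resize(a[132:172,375:455],(560,280),interpolation=2);B=cv2.resize(a[148:203,235:345],(600,300),interpolation=2)
im=np.zeros((590,600,3),np.uint8);im[:280,:560]=A;im[285:585]=B;cv2.imwrite('pics/c1.png',im)
f=np.load('pics/top0.npz');print(f['T'],f['K'],f['k1'])
for n,u,v in [('bar',413,152),('table',440,185),('base',270,190),('tallc',250,165),('low',318,175),('grey',285,163)]: print(n,px('top0',u,v))
```

```text
[[ 0.01065358 -0.99881544  0.04747861  0.44683339]
 [-0.99988164 -0.01116795 -0.01058181  0.04105513]
 [ 0.01109951 -0.04736025 -0.9988162   1.29218851]
 [ 0.          0.          0.          1.        ]] [[488.28940748   0.         327.65943242]
 [  0.         488.28940748 197.67461509]
 [  0.           0.           1.        ]] -0.06177038983802853
bar [ 0.62645355 -0.19095902  0.04563585]
table [ 0.54569733 -0.27278361 -0.00301028]
base [0.52630614 0.1793461  0.00975436]
tallc [0.57566334 0.21187249 0.15245047]
low [0.56138728 0.05294368 0.0729361 ]
grey [0.59379091 0.13812791 0.0462923 ]
```

View pics/c1.png

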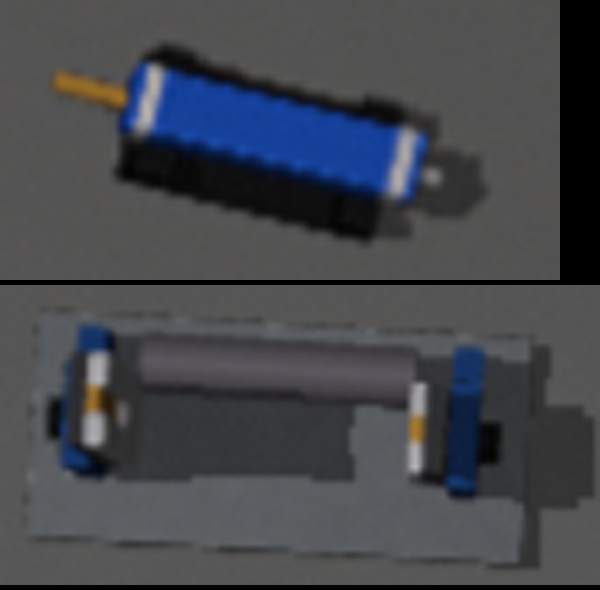

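The blue bar is confirmed: brass pin on the left, steel pin on the right, top face centred at about (414,151). In the stand, the tall cheek is on the left and the low cheek on the right. A grey roller lies behind the axis with its top at z≈46 mm, so it is clear of the fingers.

```bash
cat >> h.py <<'E'
def plan(p,yaw,o=None):
    o=o or env.get_obs();Rm=R.from_euler('xyz',o['tool_rot'],degrees=True).as_matrix()
    s=Rm.T@(np.array(p)-o['tool_pos'])/0.04
    t=-((yaw-o['tool_rot'][2]+180)%360-180)/10
    print('shift',s.round(3),'turn',round(t,3))
E
python3 - <<'E'
from h import *
q=lambda a,b:(375+a/7,132+b/7)
C=[px('top0',*q(*c),z=.046) for c in [(148,62),(122,130),(427,135),(405,200)]]
c=np.mean(C,0);d=(C[0]+C[1]-C[2]-C[3])/2;print('bar',c,np.linalg.norm(d),np.degrees(np.arctan2(-d[0],d[1])))
q=lambda a,b:(235+a/5.4545,148+(b-285)/5.4545)
S=[px('top0',*q(*c_),z=.012) for c_ in [(40,310),(28,537),(533,338),(520,563)]]
s=np.mean(S,0);e=(S[0]+S[1]-S[2]-S[3])/2;print('stand',s,np.linalg.norm(e),np.degrees(np.arctan2(-e[0],e[1])))
by=np.degrees(np.arctan2(-d[0],d[1]))
plan([c[0],c[1],.25],by+90);print(env.camera_model('wrist'))
E
```

```text
bar [ 0.62952519 -0.19447944  0.046     ] 0.107101798422842 -13.513145190963245
stand [0.56403822 0.13673918 0.012     ] 0.23798988220573036 -2.50657875183787
shift [12.083 -5.041 -0.703] turn -5.083
{'K': array([[331.56108478,   0.        , 315.34426951],
       [  0.        , 331.56108478, 206.58698433],
       [  0.        ,   0.        ,   1.        ]]), 'k1': -0.011082630305021619, 'tool_from_camera': array([[-1.70152846e-04, -9.60515220e-01, -2.78227394e-01,
         7.55483462e-02],
       [ 9.99999984e-01, -1.78054174e-04,  3.13017685e-06,
         1.36824276e-03],
       [-5.25461313e-05, -2.78227389e-01,  9.60515235e-01,
        -1.62789128e-01],
       [ 0.00000000e+00,  0.00000000e+00,  0.00000000e+00,
         1.00000000e+00]])}
```

Emit:
drive_tool(
  moves=[12.1, -5.0, -0.7, -5.1, 87, 12.1, -5.0, -0.7, -5.1, 87, 12.1, -5.0, -0.7, -5.1, 87, 12.1, -5.0, -0.7, -5.1, 87, 12.1, -5.0, -0.7, -5.1, 87],
)

```text
time_s: 0.72
tool_pos: [0.4906, -0.3519, 0.239]
tool_rot: [-180.0, 0.0, 76.9]
force: [1.9, -0.2, 0.1]
grip_width: 0.087
grasp_force: 0.0
```

```bash
python3 -c "
from h import *
plan([.6295,-.1945,.25],76.5);print(env.get_obs()['tool_pos'],env.get_obs()['tool_rot'])"
```

```text
shift [ 4.619  2.492 -0.276] turn 0.043
[ 0.49063145 -0.35193944  0.23903118] [-1.79976554e+02  7.53796282e-03  7.69332887e+01]
```

Emit:
drive_tool(
  moves=[4.6, 2.5, -0.3, 0, 87, 4.6, 2.5, -0.3, 0, 87, 4.6, 2.5, -0.3, 0, 87, 4.6, 2.5, -0.3, 0, 87, 4.6, 2.5, -0.3, 0, 87],
)

```text
time_s: 1.35
tool_pos: [0.63, -0.196, 0.2505]
tool_rot: [-179.9, -0.0, 76.8]
force: [-0.6, -0.1, 0.6]
grip_width: 0.087
grasp_force: 0.0
```

```bash
python3 -c "
from h import *
o=snap('wrist','w1');print(o['tool_pos'],o['tool_rot'],o['joint_velocities'].round(2))"
```

```text
[ 0.62999506 -0.19602405  0.25054523] [-1.79934449e+02 -2.35398860e-02  7.68479856e+01] [ 2.8  -1.08  3.    1.    1.26  0.37  0.69]
```

View pics/w1.png

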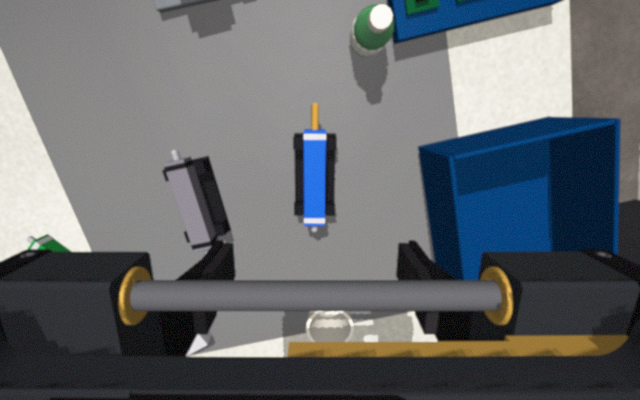

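The wrist view shows the blue bar upright at columns 303–327, rows 130–225, with the brass tip at (315,103). I'll measure its centre with a mask.

Run:
```python
from h import *
f=np.load('pics/w1.npz');p=f['p'].astype(int)
m=np.zeros(p.shape[:2],np.uint8);r=(slice(124,232),slice(295,335))
q=p[r];m[r]=((q.sum(2)>230)&~((abs(q[...,0]-q[...,2])<25)&(q.sum(2)<450)) & ~((q[...,0]>q[...,2]+20))|((q[...,2]-q[...,0])>50)).astype(np.uint8)
n,l,s,_=cv2.connectedComponentsWithStats(m);k=1+s[1:,4].argmax();ys,xs=np.where(l==k)
rect=cv2.minAreaRect(np.c_[xs,ys].astype(np.float32));print(rect)
P=[px('w1',u,v,z=.046) for u,v in cv2.boxPoints(rect)];print(np.round(P,4),np.mean(P,0))
a=px('w1',315,130,.046);b=px('w1',315,224,.046);print(np.linalg.norm(a-b))
c=np.mean(P,0);t=px('w1',315.5,103,.034);print('brass tip',t, np.linalg.norm((t-c)[:2]))
for u,v in[(315,150),(315,200)]:print(px('w1',u,v))
plan([*c[:2],.015],76.85)
```

```text
((314.5, 179.5), (103.0, 23.0), 90.0)
[[ 0.63   -0.1377  0.046 ]
 [ 0.6542 -0.1434  0.046 ]
 [ 0.6283 -0.2588  0.046 ]
 [ 0.6019 -0.2526  0.046 ]] [ 0.62857063 -0.19812693  0.046     ]
0.1074797978265736
brass tip [ 0.6490634  -0.11538145  0.034     ] 0.08524534153687326
[ 0.63721214 -0.16369437  0.04537327]
[ 0.62427567 -0.21895178  0.04630771]
shift [ 1.900e-02 -2.000e-03  5.889e+00] turn -0.02
```

Distances check out: the brass tip is 82–85 mm from the centre and the top of the bar is at z≈0.046. I go straight down.

Emit:
drive_tool(
  moves=[0, 0, 1.4, 0, 60, 0, 0, 2.8, 0, 60, 0, 0, 4.2, 0, 60, 0, 0, 5.0, 0, 60, 0, 0, 5.0, 0, 60],
)

```text
time_s: 2.02
tool_pos: [0.6253, -0.2008, 0.0479]
tool_rot: [-179.6, 0.1, 76.4]
force: [0.1, -0.7, 0.2]
grip_width: 0.0608
grasp_force: 0.0
```

Emit:
drive_tool(
  moves=[0, 0, 0.4, 0, 60, 0, 0, 0.75, 0, 60, 0, 0, 0.85, 0, 60, 0, 0, 0.85, 0, 60],
)

```text
time_s: 2.52
tool_pos: [0.6296, -0.1976, 0.0172]
tool_rot: [-180.0, 0.0, 76.7]
force: [0.2, 0.0, -0.9]
grip_width: 0.0603
grasp_force: 0.0
```

Emit:
drive_tool(
  moves=[0, 0, 0, 0, 10, 0, 0, 0, 0, 10, 0, 0, 0, 0, 10, 0, 0, 0, 0, 10, 0, 0, 0, 0, 10],
  squeeze=30,
)

```text
time_s: 3.15
tool_pos: [0.6294, -0.1977, 0.0173]
tool_rot: [-180.0, 0.0, 76.7]
force: [-0.8, -1.3, 0.5]
grip_width: 0.0242
grasp_force: 30.0
```

Emit:
drive_tool(
  moves=[0, 0, -1, 0, 10, 0, 0, -2.5, 0, 10, 0, 0, -4, 0, 10, 0, 0, -5.5, 0, 10, 0, 0, -6.5, 0, 10],
)

```text
time_s: 3.78
tool_pos: [0.6301, -0.1976, 0.2805]
tool_rot: [179.8, 0.0, 76.7]
force: [0.3, -1.0, -1.8]
grip_width: 0.0235
grasp_force: 30.0
```

```bash
python3 -c "
from h import *
plan([.49,.04,.285],87.5)"
```

```text
shift [ 4.973 -4.778 -0.13 ] turn -1.083
```

Emit:
drive_tool(
  moves=[1, -1, 0, -0.3, 10, 2, -2, 0, -0.6, 10, 3, -3, 0, -0.9, 10, 4, -4, 0, -1.1, 10, 5, -4.8, 0, -1.1, 10],
)

```text
time_s: 4.4
tool_pos: [0.4873, 0.0428, 0.277]
tool_rot: [-180.0, 0.1, 87.7]
force: [0.4, 0.9, -1.9]
grip_width: 0.0236
grasp_force: 30.0
```

Emit:
drive_tool(
  moves=[0, 0, 0, 0, 10, 0, 0, 0, 0, 10, 0, 0, 0, 0, 10],
)

```text
time_s: 4.78
tool_pos: [0.4892, 0.0397, 0.2769]
tool_rot: [-180.0, 0.0, 87.5]
force: [0.2, 0.2, -1.5]
grip_width: 0.0241
grasp_force: 30.0
```

```bash
python3 -c "
from h import *
o=snap('wrist','w2');print(o['tool_pos'],o['tool_rot'],o['force'])"
```

```text
[0.48921941 0.0397317  0.27689258] [-1.79970154e+02  1.46351716e-03  8.75209577e+01] [ 0.22456019  0.1884057  -1.47191238]
```

View pics/w2.png

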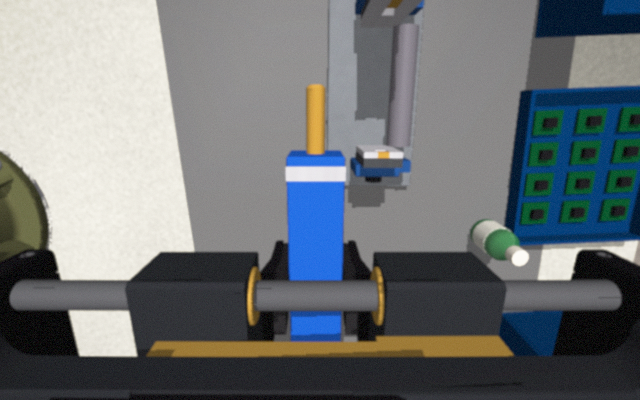

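The bar is in the grip, brass tip at (315,85), front end at row 152. The low cheek's top is at about (381,152), and the tall cheek is cut off at the top of the picture. I'll move on 60 mm.

Emit:
drive_tool(
  moves=[0.8, 0, 0, 0, 10, 1.5, 0, 0, 0, 10, 1.5, 0, 0, 0, 10, 1.5, 0, 0, 0, 10, 1.5, 0, 0, 0, 10],
)

```text
time_s: 5.45
tool_pos: [0.4916, 0.0996, 0.277]
tool_rot: [-180.0, 0.0, 87.5]
force: [0.3, -0.6, -1.1]
grip_width: 0.0239
grasp_force: 30.0
```

```bash
python3 -c "
from h import *
o=snap('wrist','w3');print(o['tool_pos'],o['tool_rot'],o['force'])
crop('w3',270,30,470,250,2.7,'c3')"
```

```text
[0.49158966 0.09960446 0.27701101] [-1.79978249e+02  2.30624985e-02  8.75166676e+01] [ 0.25620147 -0.60263374 -1.1414709 ]
```

View pics/c3.png

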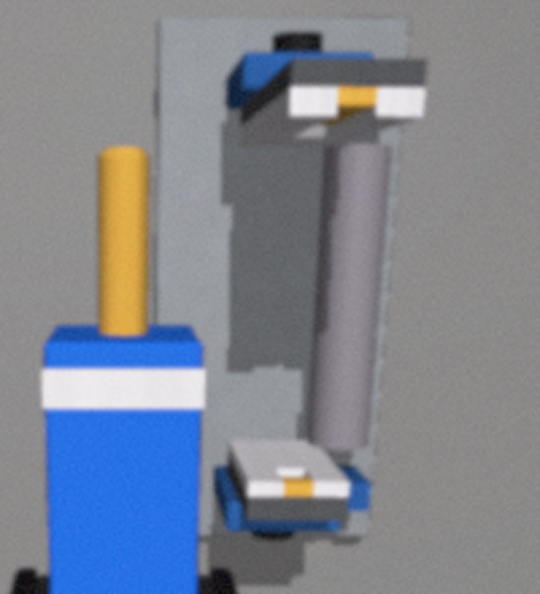

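Crop of w3: the tall cheek's top white band spans columns 288–425, its inner edge is at row 117, and the orange slot mark is at 357. The low cheek's band spans 248–350, with its inner edge at row 481 and its mark at 299. Brass tip at (124,148), bar front edge at row 330–342.

Run:
```python
from h import *
f=np.load('pics/w3.npz')
q=lambda a,b:(270+a/2.7-.3,30+b/2.7-.3)
def dp(n,a,b): u,v=q(a,b);print(n,px('w3',u,v).round(4))
for n,a,b in[('tall',312,100),('tall',357,98),('tall',400,100),('low',265,490),('low',299,489),('low',335,489),('base',190,250),('base',190,60),('base',260,395)]:dp(n,a,b)
# tops by plane
zt=np.median([px('w3',*q(a,b))[2] for a in range(295,420,4) for b in range(94,110,3)])
zl=np.median([px('w3',*q(a,b))[2] for a in range(255,345,4) for b in range(486,494,3)])
print('zt',zt,'zl',zl)
tm=px('w3',*q(357,117),zt);lm=px('w3',*q(299,481),zl);print('tall inner',tm,'low inner',lm)
for a in(288,425):print(px('w3',*q(a,117),zt))
for a in(248,350):print(px('w3',*q(a,481),zl))
d=(tm-lm)[:2];print('len',np.linalg.norm(d),'yaw',np.degrees(np.arctan2(-d[0],d[1])),'mid',(tm+lm)/2)
o=env.get_obs();z=o['tool_pos'][2]+.019
t=px('w3',*q(124,148),z+.003);e=px('w3',*q(122,342),z+.012)
c=o['tool_pos'];yx=np.array([-np.sin(np.radians(-2.5)),np.cos(np.radians(-2.5))])
for n,p in(('tip',t),('end',e)):w=p[:2]-c[:2];print(n,'along',w@yx,'across',w@np.array([yx[1],-yx[0]]))
print('bar top z',px('w3',*q(122,500)), px('w3',*q(122,380)))
```

```text
tall [0.5529 0.206  0.1506]
tall [0.566  0.2059 0.1521]
tall [0.5789 0.2048 0.152 ]
low [0.5465 0.0681 0.0994]
low [0.5599 0.0681 0.1001]
low [0.5743 0.0674 0.0997]
base [0.525  0.1588 0.012 ]
base [0.527  0.24   0.0112]
base [0.5574 0.0891 0.0119]
zt 0.1515759849037556 zl 0.09989719704143707
tall inner [0.56628436 0.20058725 0.15157598] low inner [0.559923   0.07139013 0.0998972 ]
[0.54553041 0.20145224 0.15157598]
[0.58676237 0.19974704 0.15157598]
[0.53974004 0.07226841 0.0998972 ]
[0.58012072 0.07051111 0.0998972 ]
len 0.12935363155015747 yaw -2.8188294144450357 mid [0.56310368 0.13598869 0.12573659]
tip along 0.08458843693452002 across 9.24910780312968e-05
end along 0.05710757303438003 across -0.00019755549374729378
bar top z [0.49273875 0.13192559 0.30593888] [0.4935863  0.15116958 0.30746678]
```

```bash
cat >> h.py <<'E'
MID=np.array([.5631,.1360]);A=np.radians(-2.6);U=np.array([-np.sin(A),np.cos(A)])
def splan(ys,zaxis,xs=0): 
    p=MID+U*(ys-.0018)+xs*np.array([U[1],-U[0]]);print([*p.round(4),zaxis-.0167]);plan([*p,zaxis-.0167],87.4)
E
python3 -c "
from h import *
splan(-.017,.172)"
```

```text
[np.float64(0.5622), np.float64(0.1172), 0.1553]
shift [0.511 1.748 3.043] turn 0.013
```

Emit:
drive_tool(
  moves=[0.3, 1, 0, 0, 10, 0.5, 1.75, 0, 0, 10, 0.5, 1.75, 1, 0, 10, 0.5, 1.75, 2, 0, 10, 0.5, 1.75, 3.0, 0, 10],
)

```text
time_s: 6.12
tool_pos: [0.5624, 0.1172, 0.1558]
tool_rot: [180.0, 0.0, 87.6]
force: [0.9, 0.3, -1.9]
grip_width: 0.0238
grasp_force: 30.0
```

Emit:
drive_tool(
  moves=[0, 0, 0, 0, 10, 0, 0, 0, 0, 10, 0, 0, 0, 0, 10],
)

```text
time_s: 6.5
tool_pos: [0.5635, 0.1185, 0.1595]
tool_rot: [179.8, -0.0, 87.6]
force: [0.6, 0.3, -1.1]
grip_width: 0.0234
grasp_force: 30.0
```

```bash
python3 -c "
from h import *
o=snap('wrist','w4');print(o['tool_pos'],o['tool_rot'],o['force'])
crop('w4',230,0,400,200,3,'c4');splan(-.017,.172)"
```

```text
[0.56351715 0.11853012 0.15946456] [ 1.79791806e+02 -2.49693350e-02  8.76376517e+01] [ 0.62324509  0.32869002 -1.09107824]
[np.float64(0.5622), np.float64(0.1172), 0.1553]
shift [-0.034 -0.026  0.098] turn 0.025
```

View pics/c4.png

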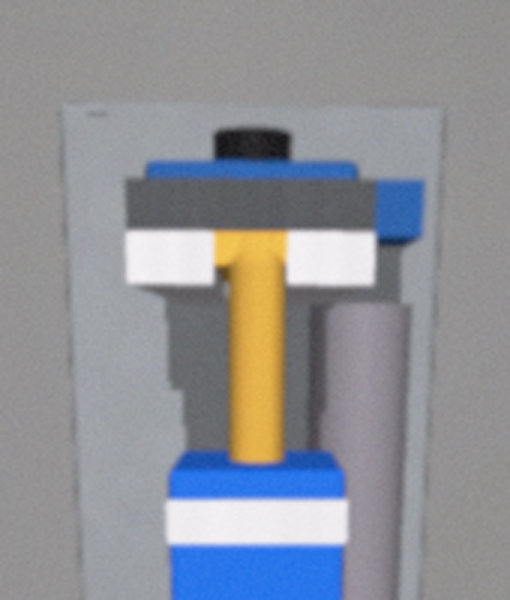

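The pin tip sits over the orange slot mark: pin centre at crop column 257, slot centre at 251, so it is about 1 mm too far in +x. The numbers agree (−0.03 units). I correct and lower into the slot.

Emit:
drive_tool(
  moves=[-0.03, -0.03, 0.1, 0, 10, -0.03, -0.03, 0.4, 0, 10, -0.03, -0.03, 0.7, 0, 10, -0.03, -0.03, 1.0, 0, 10, -0.03, -0.03, 1.0, 0, 10],
)

```text
time_s: 7.18
tool_pos: [0.5598, 0.1169, 0.1155]
tool_rot: [-179.8, 0.0, 87.7]
force: [-0.7, -0.0, -1.1]
grip_width: 0.0237
grasp_force: 30.0
```

Emit:
drive_tool(
  moves=[0, 0, 0, 0, 10, 0, 0, 0, 0, 10, 0, 0, 0, 0, 10],
)

```text
time_s: 7.55
tool_pos: [0.5612, 0.1172, 0.1176]
tool_rot: [180.0, 0.0, 87.7]
force: [0.1, -0.2, -2.1]
grip_width: 0.0239
grasp_force: 30.0
```

```bash
python3 -c "
from h import *
o=snap('wrist','w5');print(o['tool_pos'],o['tool_rot'],o['force'])
crop('w5',230,0,400,200,3,'c5');splan(-.017,.122)"
```

```text
[0.56115161 0.11722008 0.11764313] [1.79951052e+02 1.61627749e-03 8.76577489e+01] [ 0.09827118 -0.18104256 -2.05682562]
[np.float64(0.5622), np.float64(0.1172), 0.1053]
shift [0.002 0.029 0.306] turn 0.026
```

View pics/c5.png

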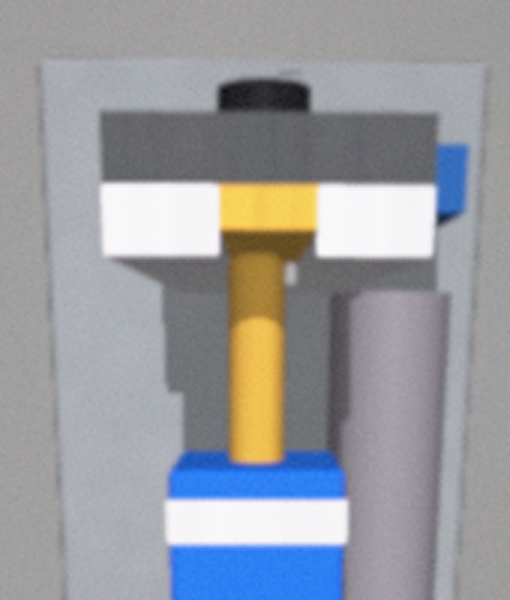

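Slot centre is at column 269 and pin centre at 256, so it needs +1.2 to 1.5 mm in x. The numbers agree again. I correct, then press the pin in.

Emit:
drive_tool(
  moves=[0, 0.03, 0, 0, 10, 0, 0.03, 0.1, 0.03, 10, 0.1, 0.03, 0.2, 0.03, 10, 0.2, 0.03, 0.3, 0.03, 10, 0.25, 0.03, 0.3, 0.03, 10],
)

```text
time_s: 8.22
tool_pos: [0.5623, 0.1262, 0.1046]
tool_rot: [-180.0, 0.1, 87.3]
force: [0.7, -3.1, -1.5]
grip_width: 0.0236
grasp_force: 30.0
```

Emit:
drive_tool(
  moves=[0.07, 0, 0, 0, 10, 0.14, 0, 0, 0, 10, 0.2, 0, 0, 0, 10, 0.2, 0, 0, 0, 10, 0.2, 0, 0, 0, 10],
)

```text
time_s: 8.85
tool_pos: [0.5626, 0.1338, 0.1049]
tool_rot: [-180.0, 0.1, 87.3]
force: [0.1, -4.8, -3.3]
grip_width: 0.0238
grasp_force: 30.0
```

```bash
python3 -c "
from h import *
o=env.get_obs();print(o['tool_pos'],o['tool_rot'],o['force'])
splan(.0035,.122)"
```

```text
[0.56263055 0.13384248 0.10488149] [-1.79959145e+02  1.12373645e-01  8.73199805e+01] [ 0.09968365 -4.82197532 -3.34966614]
[np.float64(0.5632), np.float64(0.1377), 0.1053]
shift [ 0.097  0.009 -0.011] turn -0.008
```

Emit:
drive_tool(
  moves=[0.05, 0, 0, 0, 10, 0.1, 0.01, 0, 0, 10, 0.1, 0.01, 0.2, 0, 10, 0.1, 0.01, 0.3, 0, 10, 0.1, 0.01, 0.3, 0, 10],
)

```text
time_s: 9.48
tool_pos: [0.5636, 0.1375, 0.0931]
tool_rot: [-180.0, 0.1, 87.3]
force: [-0.3, -6.7, -0.9]
grip_width: 0.024
grasp_force: 30.0
```

```bash
python3 -c "
from h import *
o=snap('wrist','w6');snap('scene','sc6');print(o['tool_pos'],o['tool_rot'],o['force'])
a=cv2.imread('pics/w6.png')[0:200,230:400];b=cv2.imread('pics/sc6.png')[190:290,290:410]
im=np.zeros((600,800,3),np.uint8);im[:500,:425]=cv2.resize(a,(425,500));im[:310,428:800]=cv2.resize(b,(372,310),interpolation=2);cv2.imwrite('pics/c6.png',im)
splan(.0035,.122)"
```

```text
[0.56361397 0.13746531 0.09314134] [-1.79994845e+02  1.22835935e-01  8.72912350e+01] [-0.31239563 -6.69109237 -0.94344808]
[np.float64(0.5632), np.float64(0.1377), 0.1053]
shift [ 0.006 -0.011 -0.303] turn -0.011
```

View pics/c6.png

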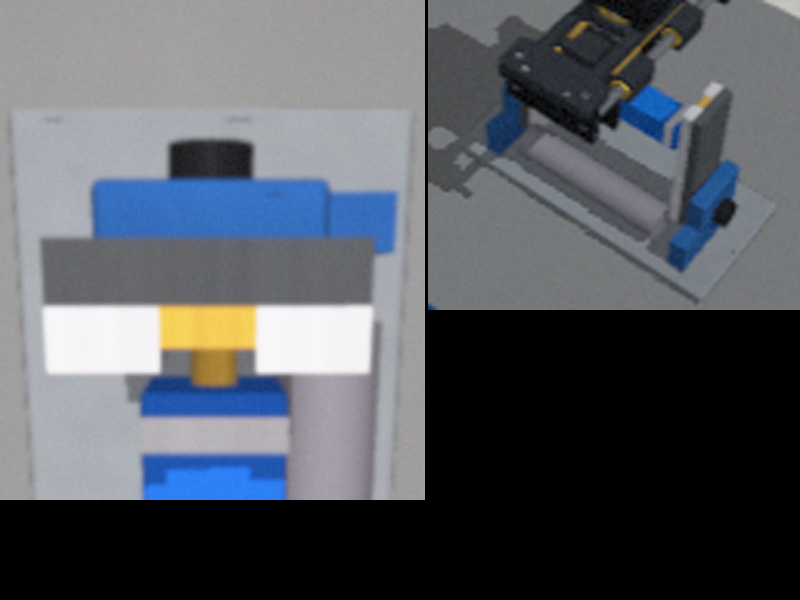

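The pin is in the slot: pin centre at 214, slot centre at 208, so +0.7 mm. It is pressed with the expected 6.7 N. Small correction, then down past the low cheek.

Emit:
drive_tool(
  moves=[0, -0.015, 0.08, 0, 10, 0, -0.015, 0.16, 0, 10, 0, -0.015, 0.24, 0, 10, 0, -0.015, 0.32, 0, 10, 0, -0.015, 0.32, 0, 10],
)

```text
time_s: 10.2
tool_pos: [0.5632, 0.1375, 0.0806]
tool_rot: [180.0, 0.1, 87.3]
force: [0.2, -6.7, -1.1]
grip_width: 0.0238
grasp_force: 30.0
```

Emit:
drive_tool(
  moves=[0, 0, 0.07, 0, 10, 0, 0, 0.14, 0, 10, 0, 0, 0.21, 0, 10, 0, 0, 0.26, 0, 10, 0, 0, 0.26, 0, 10],
)

```text
time_s: 10.82
tool_pos: [0.5632, 0.1381, 0.0702]
tool_rot: [180.0, 0.1, 87.3]
force: [-0.9, -5.6, -0.2]
grip_width: 0.0238
grasp_force: 30.0
```

Emit:
drive_tool(
  moves=[0, 0, 0.03, 0, 10, 0, 0, 0.03, 0, 10],
)

```text
time_s: 11.08
tool_pos: [0.5632, 0.1383, 0.0692]
tool_rot: [180.0, 0.1, 87.3]
force: [-0.1, -5.1, 0.2]
grip_width: 0.0235
grasp_force: 30.0
```

The force fell to about 5.3 N, so the pin has sprung into its pocket. Now I back off toward the low cheek.

Emit:
drive_tool(
  moves=[-0.04, 0, 0, 0, 10, -0.08, 0, 0, 0, 10, -0.11, 0, 0, 0, 10, -0.11, 0, 0, 0, 10],
)

```text
time_s: 11.58
tool_pos: [0.563, 0.1345, 0.0691]
tool_rot: [180.0, 0.0, 87.3]
force: [0.4, -4.0, 0.3]
grip_width: 0.024
grasp_force: 30.0
```

Emit:
drive_tool(
  moves=[-0.04, 0, 0, 0, 10, -0.08, 0, 0, 0, 10, -0.1, 0, 0, 0, 10, -0.1, 0, 0, 0, 10],
)

```text
time_s: 12.08
tool_pos: [0.5624, 0.1308, 0.0688]
tool_rot: [180.0, -0.0, 87.4]
force: [0.7, -4.2, -0.2]
grip_width: 0.0238
grasp_force: 30.0
```

```bash
python3 -c "
from h import *
o=env.get_obs();print(o['tool_pos'],o['tool_rot'],o['force'])
splan(-.004,.0857)"
```

```text
[0.56242502 0.13083354 0.06879754] [ 1.79997205e+02 -1.15270173e-02  8.73586782e+01] [ 0.67504158 -4.15518965 -0.19948563]
[np.float64(0.5628), np.float64(0.1302), 0.069]
shift [-0.015  0.011 -0.005] turn -0.004
```

Emit:
drive_tool(
  moves=[-0.02, 0.01, 0, 0, 10, -0.03, 0.01, 0, 0, 10, -0.03, 0.01, 0, 0, 10],
)

```text
time_s: 12.45
tool_pos: [0.5625, 0.1298, 0.0688]
tool_rot: [-180.0, -0.0, 87.4]
force: [-0.1, -2.1, -0.2]
grip_width: 0.0237
grasp_force: 30.0
```

Emit:
drive_tool(
  moves=[-0.03, 0, 0, 0, 10, -0.03, 0, 0, 0, 10, -0.03, 0, 0, 0, 10],
)

```text
time_s: 12.82
tool_pos: [0.5625, 0.1294, 0.0688]
tool_rot: [-180.0, -0.1, 87.4]
force: [-0.5, 1.2, -2.7]
grip_width: 0.0236
grasp_force: 30.0
```

It met the pocket bottom: force reversed to +1.2 N at y≈−4.7 by my estimate. I release and lift clear.

Emit:
drive_tool(
  moves=[0, 0, 0, 0, 40, 0, 0, 0, 0, 50, 0, 0, 0, 0, 60, 0, 0, 0, 0, 60, 0, 0, 0, 0, 60],
)

```text
time_s: 13.45
tool_pos: [0.5627, 0.1282, 0.0688]
tool_rot: [180.0, 0.0, 87.4]
force: [-0.8, 0.5, -0.7]
grip_width: 0.0583
grasp_force: 0.0
```

Emit:
drive_tool(
  moves=[0, 0, -0.5, 0, 60, 0, 0, -1.5, 0, 60, 0, 0, -3, 0, 60, 0, 0, -4, 0, 60, 0, 0, -4.5, 0, 60],
)

```text
time_s: 14.08
tool_pos: [0.5637, 0.1289, 0.2527]
tool_rot: [179.7, -0.0, 87.4]
force: [-0.9, -0.4, -0.8]
grip_width: 0.0601
grasp_force: 0.0
```

Emit:
drive_tool(
  moves=[-1, -1, 0, 0, 60, -2, -2, 0, 0, 60, -2.5, -2, 0, 0, 60, -2.5, -2, 0, 0, 60, -2.5, -2, 0, 0, 60],
)

```text
time_s: 14.7
tool_pos: [0.4783, 0.0334, 0.2487]
tool_rot: [-180.0, -0.1, 87.4]
force: [0.2, 0.8, -1.8]
grip_width: 0.0604
grasp_force: 0.0
```

```bash
python3 -c "
from h import *
o=snap('wrist','w7');snap('scene','sc7');print(o['tool_pos'],o['force'])
a=cv2.imread('pics/w7.png')[0:200,280:480];b=cv2.imread('pics/sc7.png')[190:290,290:410]
im=np.zeros((600,800,3),np.uint8);im[:420,:420]=cv2.resize(a,(420,420));im[:310,428:800]=cv2.resize(b,(372,310),interpolation=2);cv2.imwrite('pics/c7.png',im)"
```

```text
[0.47829347 0.03338279 0.24867362] [ 0.22929641  0.78018359 -1.75706784]
```

View pics/c7.png

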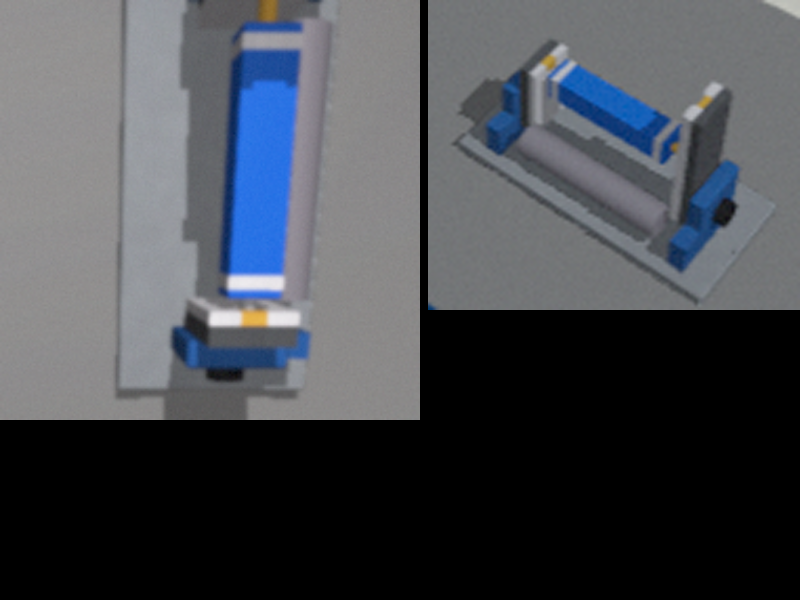

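The bar hangs level between both cheeks, with its low end at row 297 close to the low cheek. I'll check the heights quickly by depth before handing in.

Run:
```python
from h import *
q=lambda a,b:(280+a/2.1,b/2.1)
for a,b in[(265,60),(262,120),(255,230),(252,283),(252,291)]:
    p=px('w7',*q(a,b));w=p[:2]-MID;print(p.round(4),'ys',(w@U).round(4),'xs',(w@np.array([U[1],-U[0]])).round(4))
```

```text
[0.5621 0.1722 0.0983] ys 0.0361 xs -0.0026
[0.5616 0.1497 0.0979] ys 0.0136 xs -0.0021
[0.56   0.1057 0.0972] ys -0.0304 xs -0.0017
[0.559  0.0832 0.0981] ys -0.0529 xs -0.0017
[0.559  0.0798 0.0984] ys -0.0564 xs -0.0015
```

```bash
python3 -c "
from cell import env
print(env.sign_off())"
```

```text
the job is handed in; nothing more can be done
None
```

The blue sprung bar is fitted with both pins in their pockets, released, and the job is handed in at about 15 s. It hangs level on the pocket axis, the force readings while fitting it stayed under 7 N, and I saw no contact with anything else on the bench.

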